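# Zero the rolling mill and open it four clicks

### The job

Set the little rolling mill: turn the six-sided click dial on its top clockwise (seen from above) until the screw is fully closed against its stop, feeling for the stop and not forcing the dial past it, which would bruise the rolls. Then turn the dial back counter-clockwise by exactly four clicks, leave it resting in that click and let go. Do not disturb the bottle, tin and steel bar standing round the mill.

Things in the scene. Friction and masses are not known exactly. Their poses are not given: they have to be found in the camera images.
- dial_grip (a point): click dial on top of the mill: bare metal upright hexagonal prism, 42 mm across flats (48.5 over corners), 32 mm tall. Point on its axis, half-way up, 138 mm above the bench; turns with the dial, z up; flats face its x axis and every 60 degrees from it. Clockwise from above closes. One turn is 20 clicks of 18 degrees (0.314 rad). Starts 5 to 8 clicks open. Fingers may reach 20 mm below this point
- dial_top (a point): centre of the dial's top face (small dot on +x). The dial snaps into a click when let go; passing one takes about 0.1 N m. The stop lies in a click; which way the dial then faces is not known. From the stop on, torque rises by about 3 N m per rad of further turning; 0.6 N m (0.2 rad) there bruises the rolls. Let go, the dial springs back to the stop click
- screw_foot (a point): lower end of the dial's pressure screw, on the dial axis under the top beam. It stands 32.00 mm above lower_roll at the stop and 0.05 mm higher per click, so 32.20 mm at four clicks: far finer than this reading can show
- upper_roll (a point): lowest line of the upper steel roll (32 mm in diameter, 70 mm long), at its middle. It sinks below lower_roll by 0.16 mm per rad that the dial is forced past its stop, too little to be seen in this reading
- lower_roll (a point): highest line of the fixed lower steel roll (same size), at its middle; z points up, y along the rolls
- mill_base (a point): centre of the underside of the grey rolling mill: base 124 by 124 by 12 mm screwed to the bench, two cheeks, top beam 64 by 104 mm (x, y) with its top 106 mm above the bench and four 5 mm screw heads 46 mm from the dial axis, a dark collar 36 mm wide and 14 mm high, then the dial; 154 mm high in all. x and y are the sides of the base
- bottle_by_mid (a point): green bottle with a black cap, 52 mm in diameter, 100 mm tall, standing beside the mill; point at its middle, half-way up. A bystander
- tin_by_mid (a point): round white tin of small parts, 42 mm in diameter, 15 mm tall, in front of the mill; point at its middle, half-way up. A bystander
- bar_by_mid (a point): grey steel bar, 19 by 62 by 13 mm, lying beside the mill; point at its middle. A bystander

How it is judged:
By the outcome, as a careful person would: the job done as asked, in the order asked, and still so for the second after the job is handed in, with the robot touching nothing.
It also fails if it takes over 72 s, if anything falls off the work surface, if the arm or the gripper's body presses on something with over 40 N, if the wrist force passes 120 N, or if a joint passes its speed limit or range.

### The arm

A 6-joint arm with a two-finger parallel gripper is mounted at the origin on the work surface; the furniture and walls round the work are solid. World frame = base frame: x ahead of the robot, y to its left, z up, the work surface at z = 0. Lengths are in mm, angles in rad, forces in N, time in s.
With the tool pointing down it reaches from about 350 to 975 mm from the base axis. Payload 7.1 kg.
Tool frame: the origin (TCP) lies between the finger pads; the fingertips stand 8 mm ahead of it and the grasp point (between the pads) lies 11 mm behind it (ctrl.tips_ahead is the distance from the TCP to the fingertips, in mm); y points along the fingers, z is the direction in which the jaws open and shut, and the axes are right-handed (so a half turn about y gives the same grasp; the last joint's range is limited). The gripper opens to 88 mm and grips with 3 to 60 N. Pads are 20 mm wide; open, the fingers measure 115 mm over their backs; the gripper's body (75 mm by 178 mm) begins 61 mm behind the grasp point.
Start: joints at [-1.288, 0.423, 1.63, -0, 1.089, -0.019], TCP at [185.792, -596.729, 230.675] pointing down, gripper open.
Joint ranges: [-3, 3], [-0.9, 2.11], [0.09, 2.58], [-1.31, 4.45], [0.11, 2.69], [-2.54, 2.54]. Speed limits (rad/s): [2.39, 2.39, 3.01, 3.14, 3.14, 3.14].

### API

Orientations are given as a rotation vector (axis times angle).
In Python, from workcell import ctrl gives the robot as it stands.
- The arm moves only by the shell command python3 -m creep 'ROWS'. ROWS is JSON, a list of rows, each an object of numbers: "tx", "ty", "tz": the shift along the world's x, y, z in mm; "rx", "ry", "rz": the turn, a rotation vector about the world's x, y, z in rad; "fingers": the closure in counts, from 0 (fully open) to 255 (shut). A call has 1 to 10 rows; each row is the pose to reach, as a shift and turn from the pose commanded when the call began; what a row does not reach only later rows make up. A row lasts 1/8 s, in which the tool goes at most 62.5 mm and 10.7 degrees, less where a joint would pass 70% of its speed; a pose out of reach is approached as far as the arm can. A call with a gripper value outside its range is refused whole. The fingers move at their own pace and stop on an object; the grip force is fixed at half the most. Time passes only in rows, so rows that repeat a pose let the fingers close. It gives the time, the measured TCP pose, the force and the opening at its end, in the units of the state.
- ctrl.get_obs(): the state, without advancing time (a new reading comes with each control period).
- ctrl.get_image(name): name is "side" or "top" or "wrist"; returns a dict with "pixels" (400x640x3 uint8, blue, green, red), "intrinsics" (3x3 intrinsics, pixels), "rvec" (rotation vector, rad) and "tvec" (3), from world to camera coordinates, as OpenCV has them. Camera axes: x right, y down, z forward; pixel columns grow to the right and rows downward; lengths in mm; the calibration is good to about 2 mm. A picture is of the moment at which its call begins. There is no depth.
- ctrl.close_job(): hands the job in, once; it reports no verdict.
The state is a dict: "t": time; "qpos": joint angles; "qvel": joint speeds; "joint_torque": joint torques, N m; "ee_pos": TCP position; "orientation": TCP orientation; "ft_force": force on the tool from outside, world axes, zero at the start; "moment": the same for the moment, N m; "width": finger opening in mm.
Only numpy, scipy, OpenCV 4.12 (cv2) and the standard library are available. Lean on these libraries where they do the work, as an engineer would, in place of code of your own. Each camera call takes 0.05 s, during which the arm holds its last target.

## Working session

There is one attempt and no reset: what is moved stays moved. The work goes in short steps, Python scripts to look and compute and a shell command to move; the robot and the scene stay as the last step left them, time stands still between calls to the robot, and variables do not carry over. Pictures are saved under pics/ and viewed, and the job is handed in when it is done.

```bash
mkdir -p pics; ls; python3 - <<'E'
from workcell import ctrl
import cv2
o=ctrl.get_obs(); print(o, ctrl.tips_ahead)
for n in("side","top","wrist"):
    im=ctrl.get_image(n); cv2.imwrite(f"pics/{n}0.png",im["pixels"]); print(n,im["intrinsics"],im["rvec"],im["tvec"])
E
```

```text
pics
{'t': 0.0, 'qpos': array([-1.28800975e+00,  4.23863886e-01,  1.63067658e+00, -1.35811904e-06,
        1.08854870e+00, -1.89841088e-02]), 'qvel': array([0.0008539 , 0.00023862, 0.00255138, 0.00050081, 0.00137897,
       0.00121333]), 'joint_torque': array([ 5.73113230e-04, -5.44618034e+01, -2.73658222e+01,  6.44317525e-02,
        2.28616077e-02, -1.46253719e-04]), 'ee_pos': array([ 185.64405862, -596.24188437,  229.89255083]), 'orientation': array([-0.31326841,  2.06060596, -2.05751655]), 'ft_force': array([-0.07533799, -0.03016274,  0.32087588]), 'moment': array([-0.00107854, -0.03470168,  0.0257029 ]), 'width': 88.11027815378407} 8.0
side [[437.52966911   0.         315.06122102]
 [  0.         437.52966911 200.45161852]
 [  0.           0.           1.        ]] [ 0.74210319  2.75975348 -0.85526565] [ 412.30005188 -191.435096   1132.80885375]
top [[416.5583512    0.         322.80537943]
 [  0.         416.5583512  196.97897385]
 [  0.           0.           1.        ]] [ 2.18462521 -2.19523081  0.05939682] [ 69.73152327 534.64779347 955.18836924]
wrist [[355.02705442   0.         318.77312201]
 [  0.         355.02705442 199.95917965]
 [  0.           0.           1.        ]] [-2.33259611  1.71880588  0.25222613] [-623.1254754   -34.02811163  391.96308989]
```

View pics/side0.png

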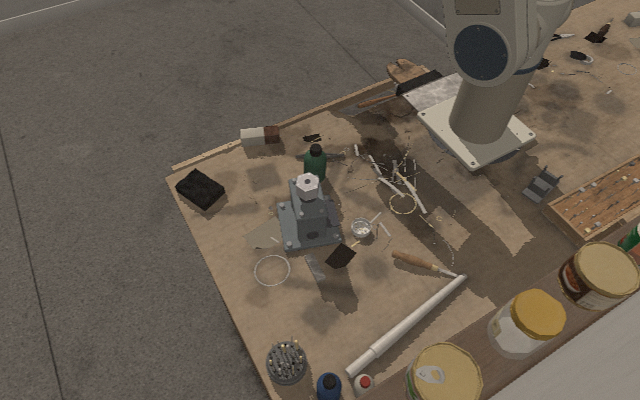

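View pics/top0.png

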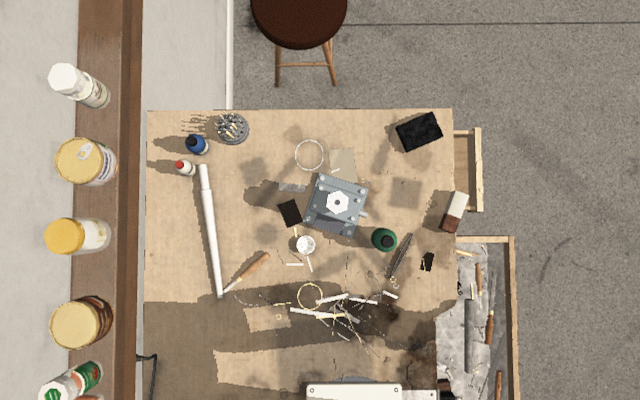

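View pics/wrist0.png

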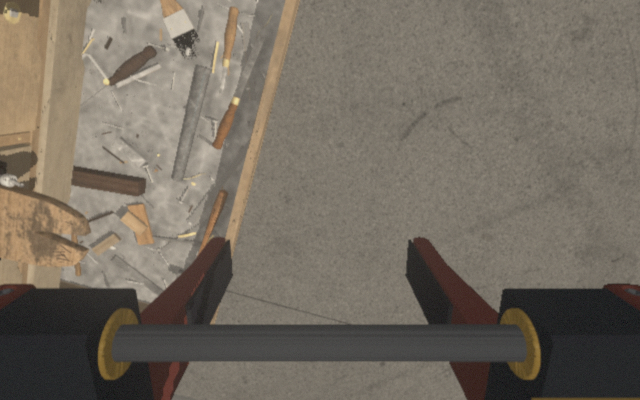

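The side view shows the dial at about (307,186), the bottle at (315,160), the tin at (361,228) and the bar at about (315,266). In the top view the dial is at (337,202), the bottle at (384,239), the tin at (306,245) and the bar at about (291,187). I'll zoom in on these next.

```bash
python3 - <<'E'
import cv2,numpy as np
a=cv2.imread("pics/side0.png")[130:300,220:400]; b=cv2.imread("pics/top0.png")[130:290,250:430]
a=cv2.resize(a,None,fx=3,fy=3,interpolation=cv2.INTER_CUBIC);b=cv2.resize(b,None,fx=3,fy=3,interpolation=cv2.INTER_CUBIC)
cv2.imwrite("pics/sz.png",a);cv2.imwrite("pics/tz.png",b)
E
```

```text
(no output)
```

View pics/sz.png

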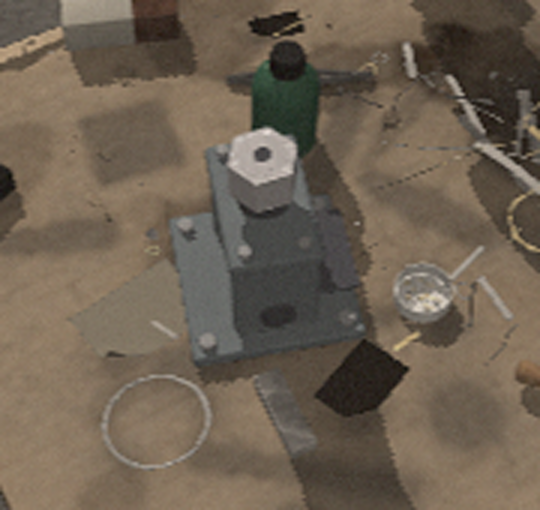

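View pics/tz.png

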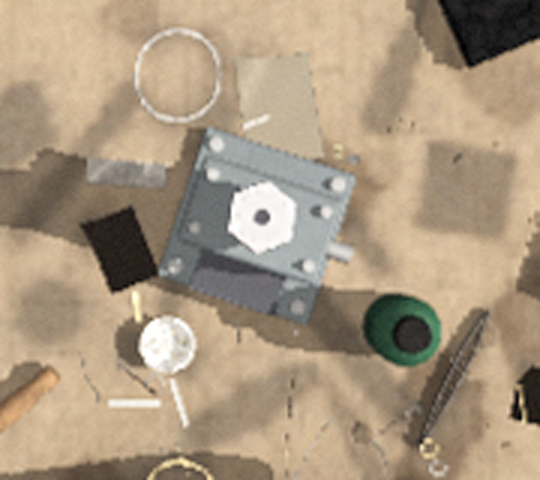

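```bash
cat > h.py <<'E'
import cv2,numpy as np
from scipy.spatial.transform import Rotation as R
def cam(im): 
    return im["intrinsics"],R.from_rotvec(im["rvec"]).as_matrix(),np.array(im["tvec"])
def ray(c,uv):
    K,Rm,t=c; d=Rm.T@np.linalg.inv(K)@np.array([uv[0],uv[1],1.]); return -Rm.T@t,d/np.linalg.norm(d)
def onz(c,uv,z):
    o,d=ray(c,uv); return o+d*(z-o[2])/d[2]
def tri(rs):
    A=sum(np.eye(3)-np.outer(d,d) for o,d in rs); b=sum((np.eye(3)-np.outer(d,d))@o for o,d in rs)
    p=np.linalg.solve(A,b); return p,[np.linalg.norm((np.eye(3)-np.outer(d,d))@(p-o)) for o,d in rs]
def hexfit(pts,c,z):
    P=np.array([onz(c,p,z)[:2] for p in pts]); m=P.mean(0); D=P-m
    # corners at 30+60k from flat normal: phase
    return P,m
E
python3 - <<'E'
from workcell import ctrl
from h import *
ims={n:ctrl.get_image(n) for n in("top","side")}
C={n:cam(i) for n,i in ims.items()}
cent={}
for n,roi,th in(("top",(180,225,318,358),200),("side",(165,205,290,325),150)):
    p=ims[n]["pixels"]; g=cv2.cvtColor(p,cv2.COLOR_BGR2GRAY); 
    g2=cv2.resize(g,None,fx=4,fy=4,interpolation=cv2.INTER_CUBIC)
    m=np.zeros_like(g2); y0,y1,x0,x1=[4*v for v in roi]; m[y0:y1,x0:x1]=(g2[y0:y1,x0:x1]>th)*255
    cs,_=cv2.findContours(m,cv2.RETR_EXTERNAL,cv2.CHAIN_APPROX_NONE); c=max(cs,key=cv2.contourArea); h=cv2.convexHull(c)
    M=cv2.moments(h); uv=np.array([M['m10']/M['m00'],M['m01']/M['m00']]); uv=(uv+.5)/4-.5; cent[n]=uv
    print(n,uv,cv2.contourArea(h)/16)
    hh=cv2.approxPolyDP(h,6,True)[:,0]; print(len(hh)); 
    P=np.array([onz(C[n],(q+.5)/4-.5,154)[:2] for q in hh]); print(P.round(1), P.mean(0))
    d=P-onz(C[n],uv,154)[:2]; print(np.degrees(np.arctan2(d[:,1],d[:,0]))%60,np.linalg.norm(d,axis=1))
    v=p.copy()[roi[0]-40:roi[1]+40,roi[2]-40:roi[3]+40]; v=cv2.resize(v,None,fx=4,fy=4); off=4*np.array([roi[2]-40,roi[0]-40])
    cv2.polylines(v,[hh-off],True,(0,0,255),1); cv2.imwrite(f"pics/hex_{n}.png",v)
p,r=tri([ray(C[n],cent[n]) for n in cent]); print("top centre tri",p,r,[onz(C[n],cent[n],154) for n in cent])
# screw heads hand-read top (zoom3 offset 250,130)
for nm,q in(("b1",(217,143)),("b2",(339,184)),("b3",(297,306)),("b4",(176,265))): print(nm,onz(C["top"],(250+q[0]/3,130+q[1]/3),15))
print("bottle cap",onz(C["top"],(250+411/3,130+334/3),100),onz(C["side"],(220+288/3,130+52/3),100))
print("tin",onz(C["top"],(250+167/3,130+345/3),15),onz(C["side"],(220+424/3,130+285/3),15))
print("bar?",onz(C["top"],(250+125/3,130+172/3),13),onz(C["side"],(220+285/3,130+412/3),13))
E
```

```text
top [337.20565562 201.96817539] 401.65625
6
[[540.5  33.4]
 [524.9  15.5]
 [500.4  20.7]
 [492.6  42.2]
 [508.1  60.6]
 [532.6  55.9]] [516.50516755  38.06915186]
[49.24914637 49.85318627 46.38170423 49.91582049 50.97918166 48.82378924] [24.10899043 23.77515981 23.72433992 24.61438325 24.27584303 23.97146187]
side [306.98539363 181.48912898] 310.9375
6
[[504.3  22.8]
 [496.7  43.4]
 [509.2  61. ]
 [533.6  57. ]
 [540.9  35.9]
 [528.9  19.2]] [518.94652027  39.90595387]
[49.77693884 51.18899098 54.66439233 49.03669519 49.49880571 55.90430047] [22.49259236 22.40321541 23.10349247 22.53294777 22.37143415 23.0890391 ]
top centre tri [517.21991117  37.62752865 150.14781854] [np.float64(0.29220120025605206), np.float64(0.29220120025607377)] [array([516.79674135,  37.90500767, 154.        ]), array([518.85472489,  40.00224924, 154.        ])]
b1 [580.26981022  68.03455573  15.        ]
b2 [547.75072398 -26.7070791   15.        ]
b3 [453.31580133   6.74438284  15.        ]
b4 [485.43314457 100.26352015  15.        ]
bottle cap [435.48634689 -68.42147459 100.        ] [436.04335307 -67.11672925 100.        ]
tin [423.75129389 107.38593108  15.        ] [424.85523209 109.08422536  15.        ]
bar? [558.11909229 139.94556402  13.        ] [561.43278086 144.92082342  13.        ]
```

```bash
python3 - <<'E'
from workcell import ctrl
from h import *
o=ctrl.get_obs(); print(R.from_rotvec(o["orientation"]).as_matrix().round(3))
im=ctrl.get_image("wrist"); K,Rm,t=cam(im); print("cam pos",-Rm.T@t, "fwd",Rm[2],o["t"])
E
python3 -m creep '[{"tz":30,"rz":0.18}]'
python3 - <<'E'
from workcell import ctrl
o=ctrl.get_obs(); print(o["qpos"],o["t"],o["ee_pos"])
E
```

```text
[[-0.955 -0.     0.297]
 [-0.297  0.001 -0.955]
 [-0.    -1.    -0.001]]
cam pos [ 260.72304593 -571.9662503   385.18781577] fwd [-0.27360225 -0.08479593 -0.95809783] 0.25
[-1.28797631e+00  4.23416259e-01  1.63015426e+00 -3.11996042e-05
  1.08857235e+00 -1.90036519e-02] 0.3 [ 185.7514372  -596.56513996  230.37741396]schema error: expected keys tx, ty, tz, rx, ry, rz, fingers
```

```bash

python3 -m creep '[{"tx":0,"ty":0,"tz":40,"rx":0,"ry":0,"rz":0.18,"fingers":0},{"tx":0,"ty":0,"tz":40,"rx":0,"ry":0,"rz":0.18,"fingers":0}]'
python3 - <<'E'
from workcell import ctrl
o=ctrl.get_obs(); print(o["qpos"],o["t"],o["ee_pos"])
E
```

```text
t: 0.55
ee_pos: [186.3, -598.4, 273.7]
orientation: [-0.48, 1.946, -1.957]
ft_force: [0.0, -0.2, -0.1]
width: 88.0
[-1.28797111e+00  3.79296214e-01  1.59137230e+00 -5.81391496e-06
  1.16543761e+00 -1.99974750e-01] 0.55 [ 186.29859002 -598.41212704  273.68051043]
```

```bash

python3 -m creep '[{"tx":25,"ty":50,"tz":0,"rx":0,"ry":0,"rz":0.18,"fingers":0},{"tx":50,"ty":100,"tz":0,"rx":0,"ry":0,"rz":0.36,"fingers":0},{"tx":75,"ty":150,"tz":0,"rx":0,"ry":0,"rz":0.54,"fingers":0},{"tx":100,"ty":200,"tz":0,"rx":0,"ry":0,"rz":0.72,"fingers":0},{"tx":125,"ty":250,"tz":0,"rx":0,"ry":0,"rz":0.9,"fingers":0},{"tx":150,"ty":300,"tz":0,"rx":0,"ry":0,"rz":1.08,"fingers":0},{"tx":175,"ty":350,"tz":0,"rx":0,"ry":0,"rz":1.26,"fingers":0},{"tx":200,"ty":400,"tz":0,"rx":0,"ry":0,"rz":1.44,"fingers":0},{"tx":225,"ty":450,"tz":0,"rx":0,"ry":0,"rz":1.62,"fingers":0},{"tx":225,"ty":450,"tz":0,"rx":0,"ry":0,"rz":1.62,"fingers":0}]'
python3 - <<'E'
from workcell import ctrl
from h import *
o=ctrl.get_obs(); M=R.from_rotvec(o["orientation"]).as_matrix();print(o["qpos"],o["t"],o["ee_pos"],np.degrees(np.arctan2(M[1,2],M[0,2])))
E
```

```text
t: 1.8
ee_pos: [411.6, -143.7, 270.2]
orientation: [-1.416, 0.806, -0.805]
ft_force: [-0.3, -0.9, 0.1]
width: 88.0
[-3.63606267e-01  8.61096932e-02  1.98752909e+00  5.00884481e-04
  1.06852359e+00 -9.00159957e-01] 1.8 [ 411.57305547 -143.73997645  270.18086451] 30.728438939065757
```

```bash

python3 -m creep '[{"tx":20,"ty":40,"tz":0,"rx":0,"ry":0,"rz":0.17,"fingers":0},{"tx":45,"ty":80,"tz":0,"rx":0,"ry":0,"rz":0.34,"fingers":0},{"tx":70,"ty":120,"tz":0,"rx":0,"ry":0,"rz":0.51,"fingers":0},{"tx":90,"ty":155,"tz":0,"rx":0,"ry":0,"rz":0.68,"fingers":0},{"tx":105,"ty":182,"tz":0,"rx":0,"ry":0,"rz":0.85,"fingers":0},{"tx":105,"ty":182,"tz":0,"rx":0,"ry":0,"rz":0.85,"fingers":0},{"tx":105,"ty":182,"tz":0,"rx":0,"ry":0,"rz":0.85,"fingers":0}]'
python3 - <<'E'
from workcell import ctrl
from h import *
o=ctrl.get_obs(); M=R.from_rotvec(o["orientation"]).as_matrix();print(o["qpos"],o["t"],o["ee_pos"],np.degrees(np.arctan2(M[1,2],M[0,2])),o["moment"])
im=ctrl.get_image("wrist");cv2.imwrite("pics/w1.png",im["pixels"])
K,Rm,t=cam(im); p=Rm@np.array([517,38.5,154])+t; print((K@p)[:2]/p[2])
E
```

```text
t: 2.68
ee_pos: [515.0, 34.1, 270.1]
orientation: [-1.566, 0.153, -0.151]
ft_force: [0.5, -0.0, -1.1]
width: 87.8
[ 4.32483579e-02  2.15924200e-01  1.82980360e+00 -5.03719911e-04
  1.09723795e+00 -1.33329085e+00] 2.675 [515.03321448  34.06402695 270.12397929] 78.88309371807647 [ 0.03289867 -0.15221011 -0.01536383]
[323.65606854 199.08807092]
```

View pics/w1.png

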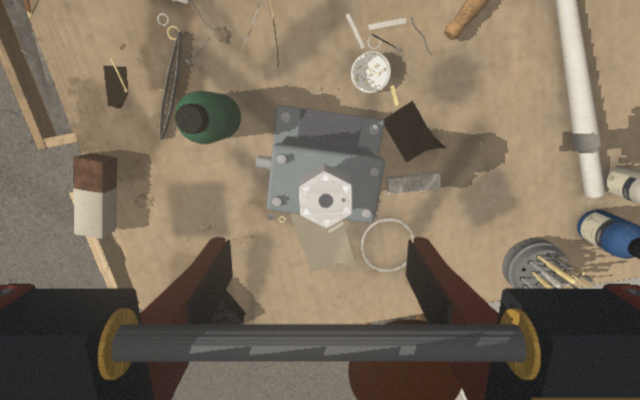

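The wrist view shows the hex top face at about (326,200), with a small dot near (344,199). The gripper is clear of everything.

```bash
cat > hx.py <<'E'
from h import *
def hexm(im,roi,th,z=154,name=None):
    c=cam(im); p=im["pixels"]; g=cv2.cvtColor(p,cv2.COLOR_BGR2GRAY)
    g2=cv2.resize(g,None,fx=4,fy=4,interpolation=cv2.INTER_CUBIC)
    m=np.zeros_like(g2); y0,y1,x0,x1=[4*v for v in roi]; m[y0:y1,x0:x1]=(g2[y0:y1,x0:x1]>th)*255
    cs,_=cv2.findContours(m,cv2.RETR_EXTERNAL,cv2.CHAIN_APPROX_NONE); k=max(cs,key=cv2.contourArea); h=cv2.convexHull(k)
    M=cv2.moments(h); uv=(np.array([M['m10']/M['m00'],M['m01']/M['m00']])+.5)/4-.5
    hh=cv2.approxPolyDP(h,7,True)[:,0]
    P=np.array([onz(c,(q+.5)/4-.5,z)[:2] for q in hh]); ce=onz(c,uv,z)[:2]; d=P-ce
    a=np.arctan2(d[:,1],d[:,0]); ph=np.degrees(np.angle(np.mean(np.exp(6j*a))))/6
    if name:
        v=cv2.resize(p[roi[0]-20:roi[1]+20,roi[2]-20:roi[3]+20],None,fx=4,fy=4); cv2.polylines(v,[hh-4*np.array([roi[2]-20,roi[0]-20])],True,(0,0,255),1); cv2.imwrite(name,v)
    return dict(uv=uv,ce=ce,n=len(hh),r=np.linalg.norm(d,axis=1).round(1),a=(np.degrees(a)%60).round(1),flat=(ph+30)%60,corner=ph)
E
python3 - <<'E'
from workcell import ctrl
from hx import *
W=ctrl.get_image("wrist");T=ctrl.get_image("top");S=ctrl.get_image("side")
for th in(170,): print(hexm(W,(160,240,290,365),th,name="pics/hw1.png"))
print("dot",onz(cam(W),(344,199.5),154))
g=cv2.cvtColor(W["pixels"],cv2.COLOR_BGR2GRAY); print(g[199,290:365])
E
```

```text
{'uv': array([324.96390729, 199.46142719]), 'ce': array([517.58867792,  39.34540417]), 'n': 6, 'r': array([23.2, 23.2, 23.9, 24.2, 23.8, 23.3]), 'a': array([52.6, 52.3, 49. , 51.4, 50.7, 49.1]), 'flat': np.float64(20.845204140518664), 'corner': np.float64(-9.154795859481336)}
dot [520.55181686  54.21469533 154.        ]
[136 142 143 142 141 141 144 142 148 187 210 214 214 214 217 210 207 206
 209 210 208 208 208 208 208 209 209 205 174 129 106 107 103 103 103 106
 108 108 105 108 109 105 122 184 206 208 210 210 208 207 203 167 124 111
 115 150 191 206 192 204 207 176 127 107 102 101 102 101 101 104 102 103
 101 105 104]
```

View pics/hw1.png

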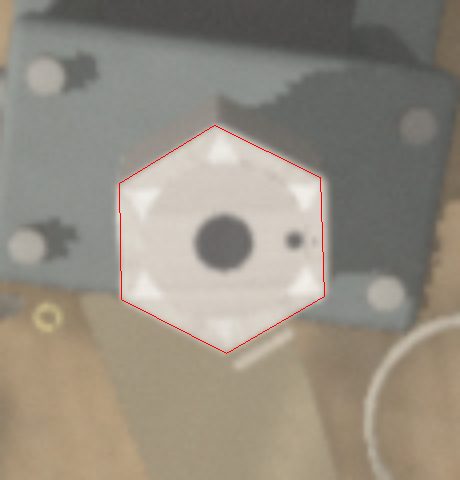

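```bash
python3 - <<'E'
from workcell import ctrl
from hx import *
W=ctrl.get_image("wrist");T=ctrl.get_image("top");S=ctrl.get_image("side")
r=[ray(cam(W),(324.96,199.46)),ray(cam(T),(337.2,202.0)),ray(cam(S),(307,181.5))]
print(tri(r),tri(r[:2]),tri(r[::2]))
o=ctrl.get_obs(); print(o["ee_pos"],o["t"])
E
```

```text
(array([517.85556362,  38.74664911, 152.30624545]), [np.float64(1.106609634340177), np.float64(1.366750685596347), np.float64(0.36069271726918345)]) (array([516.51588657,  38.96227424, 159.4382778 ]), [np.float64(0.8789907274980842), np.float64(0.8789907274980681)]) (array([518.46668288,  39.52252901, 153.10370055]), [np.float64(0.08825465953854116), np.float64(0.08825465953859686)])
[515.63795945  34.74016101 270.80194503] 3.025
```

```bash

python3 -m creep '[{"tx":2,"ty":4.3,"tz":-20,"rx":0,"ry":0,"rz":0.02,"fingers":0},{"tx":2,"ty":4.3,"tz":-60,"rx":0,"ry":0,"rz":0.02,"fingers":0},{"tx":2,"ty":4.3,"tz":-90,"rx":0,"ry":0,"rz":0.02,"fingers":0},{"tx":2,"ty":4.3,"tz":-100,"rx":0,"ry":0,"rz":0.02,"fingers":0},{"tx":2,"ty":4.3,"tz":-100,"rx":0,"ry":0,"rz":0.02,"fingers":0},{"tx":2,"ty":4.3,"tz":-100,"rx":0,"ry":0,"rz":0.02,"fingers":0}]'
cat > st.py <<'E'
from workcell import ctrl
from h import *
o=ctrl.get_obs(); M=R.from_rotvec(o["orientation"]).as_matrix()
print("t",round(o["t"],2),"pos",o["ee_pos"].round(2),"yaw",round(np.degrees(np.arctan2(M[1,2],M[0,2])),2),"F",o["ft_force"].round(2),"M",o["moment"].round(3),"q6",o["qpos"][5].round(3),"tq6",o["joint_torque"][5].round(3),"w",round(o["width"],2),"down",M[:,1].round(3))
E
python3 st.py;python3 - <<'E'
from workcell import ctrl
import cv2
im=ctrl.get_image("wrist");cv2.imwrite("pics/w2.png",im["pixels"])
E
```

```text
t: 3.78
ee_pos: [518.7, 39.6, 171.9]
orientation: [-1.566, 0.132, -0.135]
ft_force: [-0.0, -0.1, -0.1]
width: 87.9
t 3.77 pos [518.68  39.56 171.86] yaw 80.26 F [-0.   -0.06 -0.09] M [ 0.006 -0.134  0.029] q6 -1.348 tq6 0.001 w 87.89 down [ 0.002  0.    -1.   ]
```

View pics/w2.png

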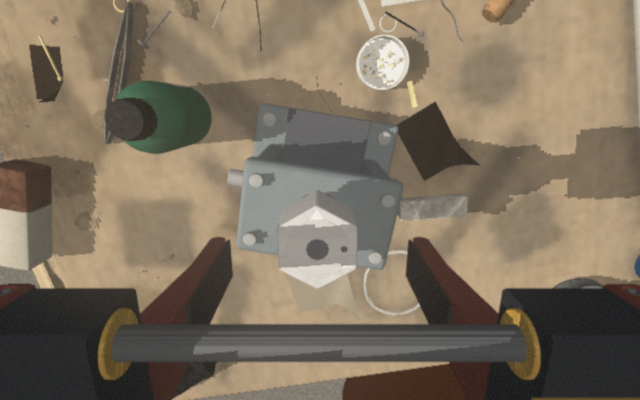

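The dial, centred at about (317,249), sits midway between the fingers at columns 232 and 408, and its flats are parallel to the pads.

```bash

python3 -m creep '[{"tx":-1,"ty":0,"tz":-20,"rx":0,"ry":0,"rz":0,"fingers":0},{"tx":-1,"ty":0,"tz":-41,"rx":0,"ry":0,"rz":0,"fingers":0},{"tx":-1,"ty":0,"tz":-41,"rx":0,"ry":0,"rz":0,"fingers":0},{"tx":-1,"ty":0,"tz":-41,"rx":0,"ry":0,"rz":0,"fingers":80},{"tx":-1,"ty":0,"tz":-41,"rx":0,"ry":0,"rz":0,"fingers":100}]'
python3 st.py
python3 -m creep '[{"tx":0,"ty":0,"tz":0,"rx":0,"ry":0,"rz":0,"fingers":200},{"tx":0,"ty":0,"tz":0,"rx":0,"ry":0,"rz":0,"fingers":255},{"tx":0,"ty":0,"tz":0,"rx":0,"ry":0,"rz":0,"fingers":255},{"tx":0,"ty":0,"tz":0,"rx":0,"ry":0,"rz":0,"fingers":255},{"tx":0,"ty":0,"tz":0,"rx":0,"ry":0,"rz":0,"fingers":255},{"tx":0,"ty":0,"tz":0,"rx":0,"ry":0,"rz":0,"fingers":255}]'
python3 st.py
```

```text
t: 4.45
ee_pos: [517.5, 39.6, 130.8]
orientation: [-1.566, 0.132, -0.135]
ft_force: [-0.7, -0.5, 0.6]
width: 71.4
t 4.45 pos [517.53  39.61 130.75] yaw 80.27 F [-0.7  -0.48  0.64] M [ 0.021 -0.145  0.036] q6 -1.348 tq6 0.0 w 71.39 down [ 0.002  0.    -1.   ]
t: 5.2
ee_pos: [516.7, 39.2, 129.8]
orientation: [-1.567, 0.133, -0.133]
ft_force: [-2.4, -5.3, 5.3]
width: 41.7
t 5.2 pos [516.65  39.19 129.8 ] yaw 80.28 F [-2.38 -5.33  5.29] M [-0.835  0.238 -0.002] q6 -1.347 tq6 -0.007 w 41.73 down [-0.    -0.001 -1.   ]
```

```bash

python3 -m creep '[{"tx":-0.5,"ty":-0.6,"tz":0.5,"rx":0,"ry":0,"rz":0,"fingers":255},{"tx":-0.5,"ty":-0.6,"tz":0.5,"rx":0,"ry":0,"rz":-0.1,"fingers":255},{"tx":-0.5,"ty":-0.6,"tz":0.5,"rx":0,"ry":0,"rz":-0.1,"fingers":255}]'
python3 st.py
python3 -m creep '[{"tx":0,"ty":0,"tz":0,"rx":0,"ry":0,"rz":-0.1,"fingers":255},{"tx":0,"ty":0,"tz":0,"rx":0,"ry":0,"rz":-0.214,"fingers":255},{"tx":0,"ty":0,"tz":0,"rx":0,"ry":0,"rz":-0.214,"fingers":255}]'
python3 st.py
```

```text
t: 5.58
ee_pos: [516.6, 39.2, 129.9]
orientation: [-1.56, 0.211, -0.212]
ft_force: [2.9, -0.1, -4.4]
width: 42.1
t 5.58 pos [516.56  39.22 129.91] yaw 74.58 F [ 2.93 -0.08 -4.39] M [ 0.023 -0.558  0.072] q6 -1.249 tq6 0.581 w 42.07 down [ 0.  0. -1.]
t: 5.95
ee_pos: [516.7, 39.4, 130.0]
orientation: [-1.537, 0.377, -0.378]
ft_force: [3.1, 2.2, -6.8]
width: 41.9
t 5.95 pos [516.72  39.45 129.96] yaw 62.42 F [ 3.05  2.24 -6.76] M [ 0.48  -0.713 -0.001] q6 -1.037 tq6 0.624 w 41.89 down [ 0.001  0.001 -1.   ]
```

```bash

python3 -m creep '[{"tx":0,"ty":0,"tz":-0.4,"rx":0,"ry":0,"rz":-0.157,"fingers":255},{"tx":0,"ty":0,"tz":-0.4,"rx":0,"ry":0,"rz":-0.314,"fingers":255},{"tx":0,"ty":0,"tz":-0.4,"rx":0,"ry":0,"rz":-0.471,"fingers":255},{"tx":0,"ty":0,"tz":-0.4,"rx":0,"ry":0,"rz":-0.628,"fingers":255},{"tx":0,"ty":0,"tz":-0.4,"rx":0,"ry":0,"rz":-0.785,"fingers":255},{"tx":0,"ty":0,"tz":-0.4,"rx":0,"ry":0,"rz":-0.942,"fingers":255},{"tx":0,"ty":0,"tz":-0.4,"rx":0,"ry":0,"rz":-0.942,"fingers":255},{"tx":0,"ty":0,"tz":-0.4,"rx":0,"ry":0,"rz":-0.942,"fingers":255}]'
python3 st.py
python3 -m creep '[{"tx":0,"ty":0,"tz":0,"rx":0,"ry":0,"rz":-0.08,"fingers":255},{"tx":0,"ty":0,"tz":0,"rx":0,"ry":0,"rz":-0.08,"fingers":255}]'
python3 st.py
python3 -m creep '[{"tx":0,"ty":0,"tz":0,"rx":0,"ry":0,"rz":-0.157,"fingers":255},{"tx":0,"ty":0,"tz":0,"rx":0,"ry":0,"rz":-0.314,"fingers":255},{"tx":0,"ty":0,"tz":0,"rx":0,"ry":0,"rz":-0.314,"fingers":255}]'
python3 st.py
```

```text
t: 6.95
ee_pos: [517.8, 40.1, 130.0]
orientation: [-1.272, 1.097, -1.1]
ft_force: [5.1, 6.7, -6.8]
width: 41.5
t 6.95 pos [517.8   40.11 129.95] yaw 8.51 F [ 5.1   6.74 -6.75] M [ 1.157 -1.11  -0.028] q6 -0.097 tq6 0.015 w 41.54 down [ 0.003  0.002 -1.   ]
t: 7.2
ee_pos: [517.9, 40.1, 130.0]
orientation: [-1.237, 1.157, -1.16]
ft_force: [5.6, 6.1, -7.3]
width: 41.7
t 7.2 pos [517.94  40.09 129.95] yaw 3.88 F [ 5.6   6.1  -7.35] M [ 1.144 -1.192 -0.014] q6 -0.016 tq6 0.375 w 41.73 down [ 0.003  0.002 -1.   ]
t: 7.58
ee_pos: [518.4, 40.0, 130.0]
orientation: [-1.077, 1.387, -1.389]
ft_force: [7.9, 5.0, -7.8]
width: 41.7
t 7.58 pos [518.35  40.04 129.97] yaw -14.15 F [ 7.9   5.04 -7.85] M [ 1.006 -1.381  0.065] q6 0.299 tq6 0.717 w 41.72 down [ 0.004  0.002 -1.   ]
```

```bash

python3 -m creep '[{"tx":0.8,"ty":0.5,"tz":-0.4,"rx":0,"ry":0,"rz":-0.06,"fingers":255},{"tx":0.8,"ty":0.5,"tz":-0.4,"rx":0,"ry":0,"rz":-0.06,"fingers":255}]'
python3 st.py
python3 -m creep '[{"tx":0,"ty":0,"tz":0,"rx":0,"ry":0,"rz":-0.1,"fingers":255},{"tx":0,"ty":0,"tz":0,"rx":0,"ry":0,"rz":-0.18,"fingers":255},{"tx":0,"ty":0,"tz":0,"rx":0,"ry":0,"rz":-0.18,"fingers":255}]'
python3 st.py
python3 -m creep '[{"tx":0,"ty":0,"tz":0,"rx":0,"ry":0,"rz":-0.08,"fingers":255},{"tx":0,"ty":0,"tz":0,"rx":0,"ry":0,"rz":-0.08,"fingers":255}]'
python3 st.py
```

```text
t: 7.82
ee_pos: [518.5, 40.1, 129.9]
orientation: [-1.046, 1.429, -1.431]
ft_force: [3.9, 3.6, -1.3]
width: 41.8
t 7.83 pos [518.48  40.09 129.89] yaw -17.51 F [ 3.9   3.56 -1.33] M [ 0.676 -0.949  0.012] q6 0.359 tq6 0.265 w 41.83 down [ 0.003  0.001 -1.   ]
t: 8.2
ee_pos: [518.7, 40.0, 129.9]
orientation: [-0.935, 1.556, -1.558]
ft_force: [6.1, 4.2, -3.5]
width: 42.1
t 8.2 pos [518.73  39.96 129.9 ] yaw -27.85 F [ 6.13  4.17 -3.46] M [ 0.597 -1.032 -0.01 ] q6 0.539 tq6 0.342 w 42.07 down [ 0.004  0.001 -1.   ]
t: 8.45
ee_pos: [518.8, 39.9, 129.9]
orientation: [-0.882, 1.61, -1.613]
ft_force: [5.5, 2.7, -3.3]
width: 41.9
t 8.45 pos [518.79  39.92 129.91] yaw -32.42 F [ 5.54  2.74 -3.31] M [ 0.477 -1.129 -0.011] q6 0.619 tq6 0.367 w 41.88 down [ 0.004  0.001 -1.   ]
```

```bash

for i in 1 2; do python3 -m creep '[{"tx":0,"ty":0,"tz":0,"rx":0,"ry":0,"rz":0,"fingers":255}]' >/dev/null; python3 st.py; done
python3 -m creep '[{"tx":0,"ty":0,"tz":0,"rx":0,"ry":0,"rz":-0.035,"fingers":255},{"tx":0,"ty":0,"tz":0,"rx":0,"ry":0,"rz":-0.035,"fingers":255}]' >/dev/null; python3 st.py
```

```text
t 8.57 pos [518.79  39.91 129.9 ] yaw -32.37 F [ 5.66  2.43 -3.47] M [ 0.515 -1.1    0.03 ] q6 0.618 tq6 0.039 w 42.02 down [ 0.004  0.001 -1.   ]
t 8.7 pos [518.8  39.9 129.9] yaw -32.37 F [ 5.54  3.25 -3.48] M [ 0.481 -1.125  0.073] q6 0.618 tq6 0.03 w 41.87 down [ 0.004  0.001 -1.   ]
t 8.95 pos [518.87  39.93 129.91] yaw -34.39 F [ 5.26  3.02 -2.43] M [ 0.476 -1.12   0.028] q6 0.653 tq6 0.202 w 41.96 down [ 0.004  0.001 -1.   ]
```

```bash

python3 -m creep '[{"tx":0.4,"ty":0.2,"tz":-0.2,"rx":0,"ry":0,"rz":-0.1,"fingers":255},{"tx":0.4,"ty":0.2,"tz":-0.2,"rx":0,"ry":0,"rz":-0.2,"fingers":255},{"tx":0.4,"ty":0.2,"tz":-0.2,"rx":0,"ry":0,"rz":-0.2,"fingers":255}]'>/dev/null
python3 st.py
python3 -m creep '[{"tx":0,"ty":0,"tz":0,"rx":0,"ry":0,"rz":-0.05,"fingers":255},{"tx":0,"ty":0,"tz":0,"rx":0,"ry":0,"rz":-0.05,"fingers":255}]'>/dev/null
python3 st.py
for i in 1 2; do python3 -m creep '[{"tx":0,"ty":0,"tz":0,"rx":0,"ry":0,"rz":-0.02,"fingers":255}]' >/dev/null; python3 st.py; done
```

```text
t 9.32 pos [519.14  39.76 129.89] yaw -45.89 F [ 4.06  0.8  -0.78] M [ 0.114 -0.931  0.066] q6 0.855 tq6 0.425 w 42.07 down [ 0.004  0.    -1.   ]
t 9.57 pos [519.19  39.69 129.91] yaw -48.71 F [ 6.16  0.44 -0.42] M [ 0.08  -1.017  0.153] q6 0.904 tq6 0.336 w 41.61 down [ 0.004  0.    -1.   ]
t 9.7 pos [519.18  39.68 129.89] yaw -49.84 F [ 5.64  0.63 -0.97] M [-0.001 -0.941  0.163] q6 0.924 tq6 -0.105 w 42.11 down [ 0.004 -0.    -1.   ]
t 9.82 pos [519.18  39.63 129.89] yaw -50.99 F [5.82 0.12 0.19] M [ 0.006 -1.     0.209] q6 0.944 tq6 0.029 w 42.02 down [ 0.004 -0.    -1.   ]
```

```bash

for i in 1 2; do python3 -m creep '[{"tx":0,"ty":0,"tz":0,"rx":0,"ry":0,"rz":0,"fingers":255}]' >/dev/null; python3 st.py; done
python3 -m creep '[{"tx":0,"ty":0,"tz":0,"rx":0,"ry":0,"rz":-0.02,"fingers":255},{"tx":0,"ty":0,"tz":0,"rx":0,"ry":0,"rz":-0.02,"fingers":255}]' >/dev/null; python3 st.py
python3 -m creep '[{"tx":0,"ty":0,"tz":0,"rx":0,"ry":0,"rz":0,"fingers":255}]' >/dev/null; python3 st.py
```

```text
t 9.95 pos [519.2   39.65 129.87] yaw -50.96 F [ 5.46  1.39 -0.68] M [-0.094 -0.954  0.237] q6 0.943 tq6 0.322 w 41.69 down [ 0.004 -0.    -1.   ]
t 10.07 pos [519.2   39.63 129.89] yaw -50.95 F [ 4.96  0.47 -0.2 ] M [ 0.036 -0.938  0.245] q6 0.943 tq6 0.237 w 41.77 down [ 0.004 -0.    -1.   ]
t 10.32 pos [519.21  39.62 129.89] yaw -52.1 F [ 4.92  0.27 -0.59] M [ 0.001 -0.99   0.291] q6 0.963 tq6 0.375 w 42.14 down [ 0.004 -0.    -1.   ]
t 10.45 pos [519.22  39.62 129.9 ] yaw -52.08 F [ 5.14  1.38 -1.09] M [-0.098 -0.987  0.334] q6 0.963 tq6 0.293 w 41.73 down [ 0.004 -0.    -1.   ]
```

The torque climbed to about 0.31 N m, roughly 6° past click 7. The same offset past click 6 gave about 0.03 N m, so the stop is at click 7, at a tool yaw of about -46°. Next I'll turn back four clicks.

```bash

python3 -m creep '[{"tx":0,"ty":0,"tz":0,"rx":0,"ry":0,"rz":0.15,"fingers":255},{"tx":-0.2,"ty":0,"tz":0,"rx":0,"ry":0,"rz":0.3,"fingers":255},{"tx":-0.4,"ty":0.1,"tz":0,"rx":0,"ry":0,"rz":0.45,"fingers":255},{"tx":-0.6,"ty":0.1,"tz":0,"rx":0,"ry":0,"rz":0.6,"fingers":255},{"tx":-0.8,"ty":0.2,"tz":0,"rx":0,"ry":0,"rz":0.75,"fingers":255},{"tx":-1,"ty":0.2,"tz":0,"rx":0,"ry":0,"rz":0.9,"fingers":255},{"tx":-1.2,"ty":0.2,"tz":0,"rx":0,"ry":0,"rz":1.05,"fingers":255},{"tx":-1.2,"ty":0.2,"tz":0,"rx":0,"ry":0,"rz":1.2,"fingers":255},{"tx":-1.2,"ty":0.2,"tz":0,"rx":0,"ry":0,"rz":1.3,"fingers":255},{"tx":-1.2,"ty":0.2,"tz":0,"rx":0,"ry":0,"rz":1.3,"fingers":255}]' >/dev/null; python3 st.py
python3 -m creep '[{"tx":0,"ty":0,"tz":0,"rx":0,"ry":0,"rz":0.06,"fingers":255},{"tx":0,"ty":0,"tz":0,"rx":0,"ry":0,"rz":0.06,"fingers":255},{"tx":0,"ty":0,"tz":0,"rx":0,"ry":0,"rz":0.06,"fingers":255}]' >/dev/null; python3 st.py
```

```text
t 11.7 pos [517.47  40.15 129.86] yaw 22.23 F [5.83 2.02 1.5 ] M [ 0.435 -0.898  0.069] q6 -0.334 tq6 -0.546 w 41.94 down [ 0.003  0.    -1.   ]
t 12.07 pos [517.38  40.1  129.81] yaw 25.46 F [3.86 4.34 3.94] M [ 0.537 -0.918  0.026] q6 -0.39 tq6 0.009 w 41.79 down [ 0.002  0.    -1.   ]
```

```bash

python3 -m creep '[{"tx":0.3,"ty":0.3,"tz":0.2,"rx":0,"ry":0,"rz":0.012,"fingers":255},{"tx":0.3,"ty":0.3,"tz":0.2,"rx":0,"ry":0,"rz":0.012,"fingers":150},{"tx":0.3,"ty":0.3,"tz":0.2,"rx":0,"ry":0,"rz":0.012,"fingers":60},{"tx":0.3,"ty":0.3,"tz":0.2,"rx":0,"ry":0,"rz":0.012,"fingers":0},{"tx":0.3,"ty":0.3,"tz":0.2,"rx":0,"ry":0,"rz":0.012,"fingers":0},{"tx":0.3,"ty":0.3,"tz":0.2,"rx":0,"ry":0,"rz":0.012,"fingers":0},{"tx":0.3,"ty":0.3,"tz":0.2,"rx":0,"ry":0,"rz":0.012,"fingers":0},{"tx":0.3,"ty":0.3,"tz":0.2,"rx":0,"ry":0,"rz":0.012,"fingers":0}]' >/dev/null; python3 st.py
```

```text
t 13.07 pos [516.56  40.15 129.34] yaw 26.24 F [-0.27  0.3   0.54] M [ 0.014 -0.139 -0.04 ] q6 -0.403 tq6 0.0 w 87.78 down [-0. -0. -1.]
```

```bash

python3 -m creep '[{"tx":0,"ty":0,"tz":20,"rx":0,"ry":0,"rz":0,"fingers":0},{"tx":0,"ty":0,"tz":60,"rx":0,"ry":0,"rz":0,"fingers":0},{"tx":0,"ty":0,"tz":100,"rx":0,"ry":0,"rz":0,"fingers":0},{"tx":0,"ty":0,"tz":140,"rx":0,"ry":0,"rz":0,"fingers":0},{"tx":0,"ty":0,"tz":140,"rx":0,"ry":0,"rz":0,"fingers":0},{"tx":0,"ty":0,"tz":140,"rx":0,"ry":0,"rz":0,"fingers":0}]' >/dev/null; python3 st.py
python3 - <<'E'
from workcell import ctrl
from hx import *
W=ctrl.get_image("wrist"); cv2.imwrite("pics/w3.png",W["pixels"])
print(hexm(W,(150,250,280,375),170,name="pics/hw3.png"))
T=ctrl.get_image("top"); cv2.imwrite("pics/t3.png",T["pixels"])
E
```

```text
t 13.82 pos [516.03  40.13 268.7 ] yaw 26.24 F [ 1.13  0.07 -0.24] M [ 0.004 -0.101  0.014] q6 -0.403 tq6 0.001 w 87.44 down [-0.001 -0.    -1.   ]
{'uv': array([320.15506824, 200.33258799]), 'ce': array([517.64641455,  39.68744732]), 'n': 6, 'r': array([23. , 23.2, 23.6, 23.6, 23.7, 23.1]), 'a': array([54.8, 56.2, 52.7, 54.2, 57.2,  0.6]), 'flat': np.float64(25.92560133839094), 'corner': np.float64(-4.074398661609058)}
```

View pics/w3.png

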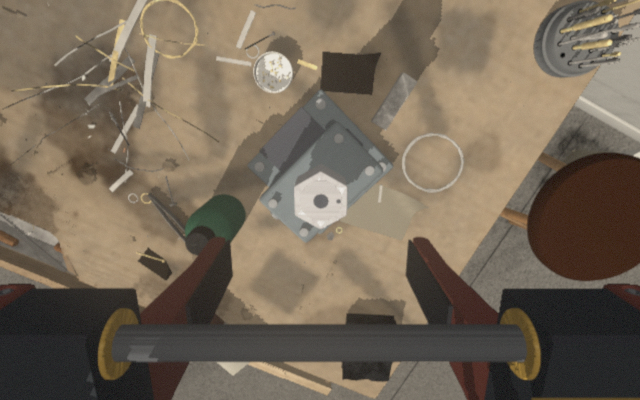

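View pics/hw3.png

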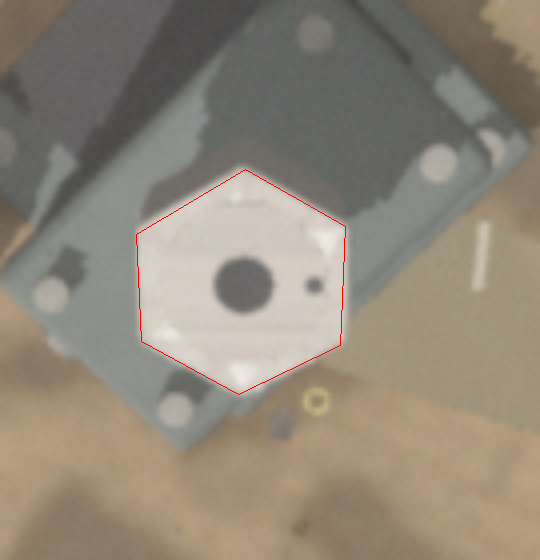

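The hex flats now lie at 25.9° (start 20.8°, so 80.8 − 54 = 26.8° expected). The dot at about (338,201) agrees. Next I'll check the bystanders against the first top image.

```bash
python3 - <<'E'
import cv2
a=cv2.imread("pics/top0.png")[130:290,250:430]; 
from workcell import ctrl
s0=cv2.imread("pics/side0.png");s=ctrl.get_image("side")["pixels"]
b=cv2.imread("pics/t3.png")[130:290,250:430]
cv2.imwrite("pics/cmp.png",cv2.resize(cv2.vconcat([cv2.hconcat([a,b]),cv2.hconcat([s0[130:300,220:400],s[130:300,220:400]])]),None,fx=1.8,fy=1.8))
E
```

```text
(no output)
```

View pics/cmp.png

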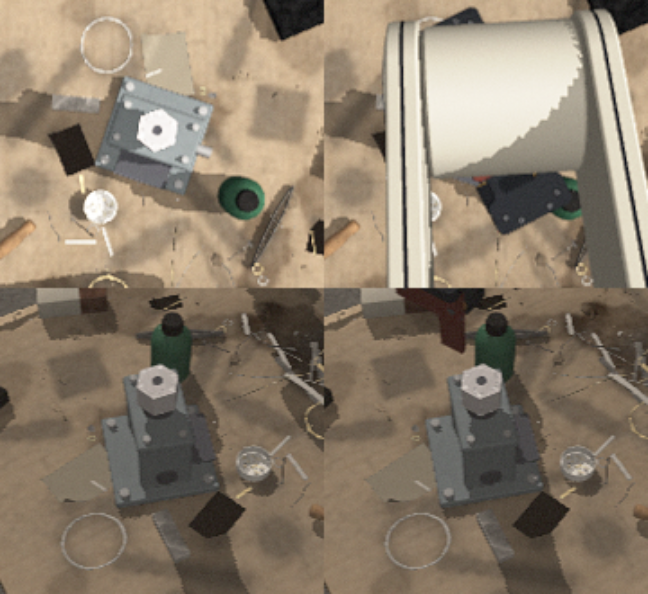

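In the side view before and after, the bottle, tin and bar are unchanged and the gripper is clear. The top view is blocked by the arm.

```bash
python3 - <<'E'
from workcell import ctrl
print(ctrl.close_job())
E
```

```text
the job is handed in; nothing more can be done
None
```

The dial was turned clockwise to its stop, turned back counter-clockwise four clicks and released. The job is handed in, after about 14 s of robot time.

- **Stop:** it lay seven clicks from the start. There the torque rose steadily to about 0.31–0.33 N m, at about 0.11 rad past the click. That is below the bruising limits of 0.6 N m and 0.2 rad. The same distance past click six gave only about 0.03 N m.
- **Four clicks back:** just before release the tool yaw was within 1° of the expected click and the torque was close to zero. The wrist camera then showed the dial's flats at 25.9°. Three clicks net from the 20.8° start should give 26.8°, so they agree within about 1°.
- **Bystanders:** the bottle, tin and bar look unmoved in the side view. The arm blocked the top view, so I couldn't confirm it there. The gripper stands open above the mill, touching nothing.
- **Disagreements:** torque readings were noisy by about 0.04 N m. At the stop the torque was slightly below the expected value, which suggests 1–2° of give in the grip. Measuring the dial top from pairs of views gave heights of 150 to 159 mm; the three views together gave 152 mm, against 154 mm stated.

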